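# Open the gap behind a bracket and hold its hidden bolt head square

## Robot

A 6-joint arm with a two-finger parallel gripper is mounted at the origin on the work surface; the furniture and walls round the work are solid. World frame = base frame: x ahead of the robot, y to its left, z up, the work surface at z = 0. Lengths are in m, angles in rad, forces in N, time in s.
With the tool pointing down it reaches from about 0.4 to 0.825 m from the base axis. Payload 7 kg.
Tool frame: the origin (TCP) lies on the centre line of the jaws, within the pads' length; the fingertips stand arm.tip_reach ahead of it and the grasp point (between the pads) lies 5 mm behind it (arm.tip_reach is the distance from the TCP to the fingertips, in m); z points along the fingers, y is the line along which they close (so a half turn about z gives the same grasp; the last joint's range is limited). The gripper opens to 88 mm and grips with 3 to 60 N. Pads are 19 mm wide; open, the fingers measure 130 mm over their backs; the gripper's body (78 mm by 193 mm) begins 47 mm behind the grasp point.
Start: joints at [1.577, 0.359, 0.012, 0, -1.224, -0.288], TCP at [0.188, 0.648, 0.241] pointing down, gripper open.
Joint ranges: [-3.07, 3.07], [-1.43, 2.12], [-1.02, 1.25], [-3.03, 1.67], [-3.05, -0], [-3.03, 3.03]. Speed limits (rad/s): [2.39, 2.39, 3.01, 3.14, 3.14, 3.14].

## Interface

Orientations are given as [roll, pitch, yaw] about the fixed x, y, z axes, in that order (R = Rz(yaw) Ry(pitch) Rx(roll)).
In Python, from station import status, optics, order, arm gives the robot as it stands. The module is installed in compiled form; this text tells all that it offers.
- The arm moves only by the shell command python3 -m jog 'ROWS' [FORCE]. ROWS is JSON, a list of rows, each a list of 3 entries, a list of its own where there are three numbers: the gripper command: -1 is shut, 1 is fully open, values between are in proportion, then the shift along the tool's x, y, z in mm, then the turn about the tool's z in rad. A call has 1 to 20 rows; each row is the pose to reach, as a shift and turn from the pose commanded when the call began, along the tool's axes at that moment; what a row does not reach only later rows make up. A row lasts 1/8 s, in which the tool goes at most 62.5 mm and 10.7 degrees, less where a joint would pass 70% of its speed; a pose out of reach is approached as far as the arm can. A call with a gripper value outside its range is refused whole. The fingers move at their own pace and stop on an object; FORCE is the grip in N (left out, the last holds). Time passes only in rows, so rows that repeat a pose let the fingers close. It gives the time, the measured TCP pose, the force, the opening and the grip force at its end, in the units of the state.
- status.get_state(): the state, without advancing time (a new reading comes with each control period).
- optics.grab_frame(name): name is "side" or "top"; returns a dict with "color" (400x640x3 uint8, red, green, blue), "mtx" (3x3 intrinsics, pixels), "cam_to_world" (4x4, takes a point from camera to world coordinates). Camera axes: x right, y down, z forward; pixel columns grow to the right and rows downward; lengths in m; the calibration is good to about 2 mm. A picture is of the moment at which its call begins. There is no depth.
- order.job_done(): hands the job in; it is judged then, once.
The state is a dict: "t": time; "q": joint angles; "qd": joint speeds; "joint_efforts": joint torques, N m; "eef_pos": TCP position; "ee_rot": TCP orientation; "force": force on the tool from outside, world axes, zero at the start; "moment": the same for the moment, N m; "width": finger opening in m; "gripper_force": force on a finger pad.
Only numpy, scipy, OpenCV 4.12 (cv2) and the standard library are available. Lean on these libraries where they do the work, as an engineer would, in place of code of your own. Each camera call takes 0.05 s, during which the arm holds its last target. There are 200 camera calls.

## Task

On the bench slide, draw the blue carriage out by its black knob until its red line meets the red line of the brass index, which opens the gap behind the upright bracket. Then reach down into that gap, grip the brass bolt head hidden behind the bracket by two opposite flats, and turn it back against its spring until the flats you hold stand upright (white stripe straight up). Finish while still holding it there so that it cannot turn, with the carriage still at the index; do not shift the index or the rack, vial, beaker and bottles standing round about.

Things in the scene. Friction and masses are not known exactly. Their poses are not given: they have to be found in the camera images.
- slide_bed: Grey bed of the bench slide, fixed to the bench, 223 x 116 x 14 mm; origin on its centre line at the bench surface. x runs along the slide from the knob end to the aluminium backing plate (90 mm wide, top 120 mm above the bench, front face at x = +85 mm); y to the side of the brass index; z up. Turned by up to 0.3 rad either way.
- knob (a point): Centre of the grip of the black round knob on the blue carriage: 26 mm diameter, grip 28 mm tall, this point 72 and its top 90 mm above the bench. Axes as the bed. Pinch it from above, across the slide. The bracket (94 mm wide, 8 mm thick, top 125 mm above the bench) has its front 70 mm behind the knob (+x); drum and nut stick out 28 mm from it, towards the knob, 95 mm above the bench.
- pointer (a point): Outer end of the red line on the carriage (on the small white lug on its +y side, 30 mm above the bench). Axes as the bed.
- mark (a point): Inner end of the red line on the brass index block (16 x 14 x 14 mm) on the +y edge of the bed, 28 mm above the bench. The lines meet when pointer and mark have the same x along the bed. Axes as the bed. The index is stiff (40 N) and must stay.
- carriage (a joint): Carriage travel in m: 0 = fully back, bolt head 6 mm from the backing plate; grows to at most 0.055 as it is drawn to the knob end (-x of the bed). Friction of about 4 N holds it where it is left. Starts at 0 to 0.008; the index lies at 0.022 to 0.040, which leaves 36 to 54 mm from the bolt head's centre to the backing plate.
- bolt (a joint): Turn of the bolt in rad about the bed's x axis (right-handed: growing, the top of the head moves to the bed's -y). 0 = two flats stand upright, facing the bed's +y and -y, the white stripe on the head's upper corner straight up. A spring (0.2 N m/rad) brings it back to about 0.32 (0.25 to 0.39 with friction) whenever it is not held. Stops at -0.35 and 0.7.
- bolt_head: Brass hexagonal bolt head behind the bracket, 30 mm across flats, each flat 17 mm long, 16 mm thick along the bolt; origin at its centre, 95 mm above the bench, 22 mm behind the bracket's back face (20 mm shank between). x = bolt axis, along the bed's x; y is square to the two flats to grip; z points to the corner with the white stripe. Free for 65 mm below its centre; open above.
- rack_green: green tube rack with small tubes, 62x144x58 mm, long side roughly towards the robot; bystander; origin at the centre of its underside. Leave it where it is.
- vial: specimen vial with green cap, diameter 25, 46 mm tall; bystander; origin at the centre of its underside. Leave it where it is.
- beaker: clear empty plastic beaker, diameter 62, 78 mm tall; bystander; origin at the centre of its underside. Leave it where it is.
- bottle_amber: amber reagent bottle with black cap, diameter 78, 135 mm tall; bystander; origin at the centre of its underside. Leave it where it is.
- bottle_water: white reagent bottle with red cap, diameter 68, 120 mm tall; bystander; origin at the centre of its underside. Leave it where it is.

How it is judged:
On the way, in this order (a step that is already met when the one before it is completed fails the run):
1. the carriage's red line stands at the index line (within 4 mm) (x of pointer in the frame of mark between -0.004 and 0.004 m), for 0.3 s.
2. the hidden bolt head is between the fingers and gripped (contact force between the fingers and bolt_head above 3 N and distance between the grasp point and bolt_head below 0.025 m), for 0.2 s.
At the end, for the whole second after the job is handed in: The bolt head is held between the fingers (grasp point within 25 mm of its centre, contact force over 3 N), still and within 0.12 rad of square against its spring, and the carriage's line is within 4 mm of the index line (all of step 1 and all of step 2 and value of joint bolt between -0.12 and 0.12 rad and velocity of joint bolt between -0.1 and 0.1 rad/s); the arm keeps its last pose, push and grip.
It fails at once if the brass index is shifted by more than 4 mm (distance of mark from where it was at the start of the episode above 0.004 m).
It fails at once if a bystander is moved by more than 20 mm (distance of any of rack_green, vial, beaker, bottle_amber, bottle_water from where it was at the start of the episode above 0.02 m).
It also fails if it takes over 45 s, if anything falls off the work surface, if the arm or the gripper's body presses on something with over 40 N, if the wrist force passes 120 N, or if a joint passes its speed limit or range.

## Working session

There is one attempt and no reset: what is moved stays moved. The work goes in short steps, Python scripts to look and compute and a shell command to move; the robot and the scene stay as the last step left them, time stands still between calls to the robot, and variables do not carry over. Pictures are saved under pics/ and viewed, at most 10 in all, crops included, and the job is handed in when it is done.

```bash
mkdir -p pics; python3 - <<'E'
from station import status, optics, arm
import cv2,numpy as np,json
np.set_printoptions(precision=4,suppress=True)
for n in("side","top"):
    f=optics.grab_frame(n); cv2.imwrite(f"pics/{n}0.png",f["color"][:,:,::-1]); print(n,f["mtx"],f["cam_to_world"])
s=status.get_state(); print({k:np.round(v,4) for k,v in s.items()}); print(arm.tip_reach)
E
```

```text
side [[498.8368   0.     322.9323]
 [  0.     498.8368 204.2203]
 [  0.       0.       1.    ]] [[-0.9952  0.0838 -0.05    0.5152]
 [ 0.097   0.7925 -0.6021  0.611 ]
 [-0.0108 -0.604  -0.7969  0.9513]
 [ 0.      0.      0.      1.    ]]
top [[463.0494   0.     324.4666]
 [  0.     463.0494 201.4079]
 [  0.       0.       1.    ]] [[ 0.0284 -0.9899  0.1386  0.2988]
 [-0.9988 -0.0335 -0.0347 -0.0321]
 [ 0.039  -0.1374 -0.9897  1.1713]
 [ 0.      0.      0.      1.    ]]
{'t': np.float64(0.1), 'q': array([ 1.5771,  0.3593,  0.0112, -0.0003, -1.2241, -0.2881]), 'qd': array([ 0.0003,  0.0013,  0.0031,  0.0019, -0.0003, -0.0006]), 'joint_efforts': array([ -0.0015, -58.4167,  29.3748,   7.0155,   0.0101,  -0.0001]), 'eef_pos': array([0.1876, 0.648 , 0.2397]), 'ee_rot': array([ 3.1401, -0.0002, -0.2819]), 'force': array([-0.9926,  0.3978, -0.431 ]), 'moment': array([0.023 , 0.0143, 0.0305]), 'gripper_force': np.float64(0.0), 'width': np.float64(0.0878)}
0.014
```

View pics/top0.png

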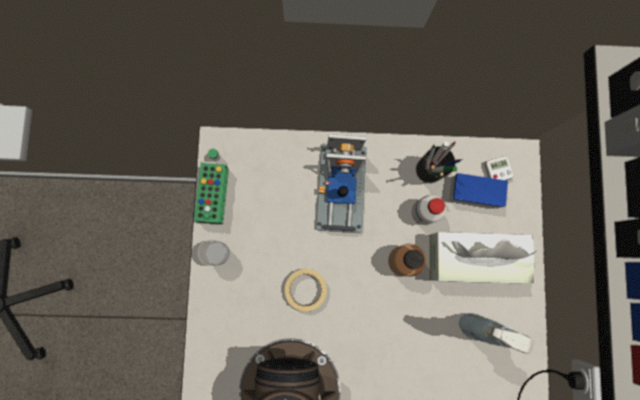

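View pics/side0.png

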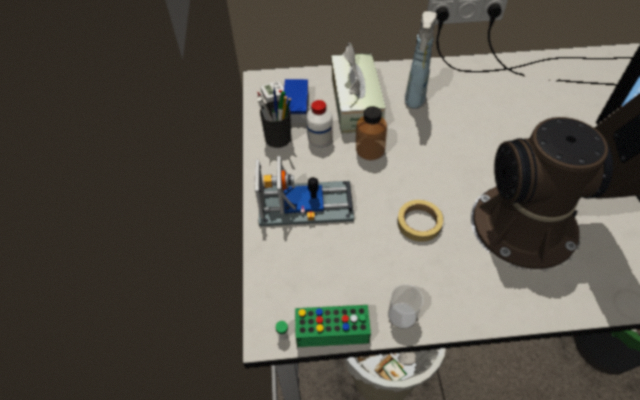

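The top view shows the slide at about x 317–367, y 138–231, with the knob near (343,191). In the side view it spans about (257–354, 160–223), with the knob at (313,187). I'll enlarge both.

```bash
python3 - <<'E'
import cv2,numpy as np
a=cv2.imread("pics/top0.png")[130:240,300:380]; b=cv2.imread("pics/side0.png")[150:235,245:365]
a=cv2.resize(a,(400,550),interpolation=cv2.INTER_CUBIC); b=cv2.resize(b,None,fx=6.6,fy=6.6,interpolation=cv2.INTER_CUBIC)
cv2.imwrite("pics/a.png",a); cv2.imwrite("pics/b.png",b)
E
```

```text
(no output)
```

View pics/a.png

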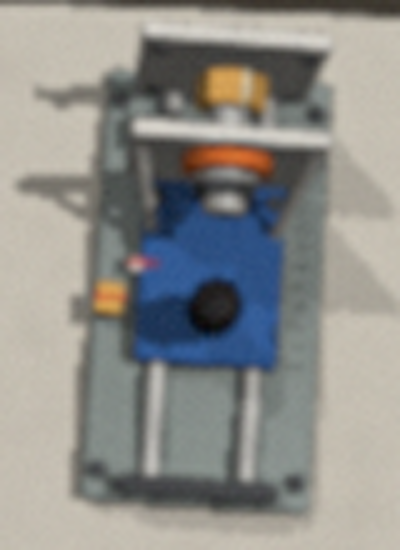

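View pics/b.png

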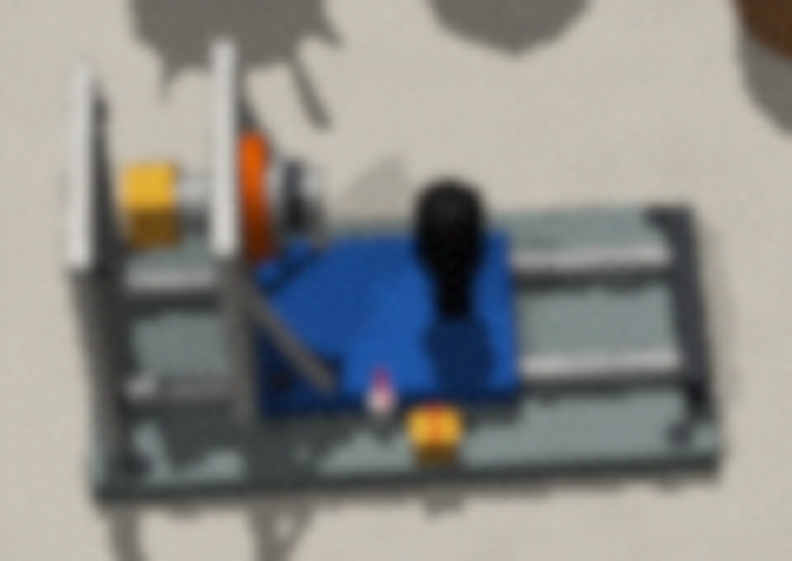

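The crops show these points in full-image pixels:

| Point | Top view | Side view |
|---|---|---|
| Knob top | (342.8,190.5) | (313.5,180) |
| Lug line, outer end | (326,182.7) | (302.5,209.5) |
| Index line, inner end | (324.8,189) | (311,212.8) |

The bed corners and the bolt head (yellow, stripe right of centre in the top view) are also clear.

```bash
cat > h.py <<'E'
import numpy as np,cv2
T=dict(top=(np.array([[463.0494,0,324.4666],[0,463.0494,201.4079],[0,0,1]]),np.array([[.0284,-.9899,.1386,.2988],[-.9988,-.0335,-.0347,-.0321],[.039,-.1374,-.9897,1.1713]])),
 side=(np.array([[498.8368,0,322.9323],[0,498.8368,204.2203],[0,0,1]]),np.array([[-.9952,.0838,-.05,.5152],[.097,.7925,-.6021,.611],[-.0108,-.604,-.7969,.9513]])))
def ray(n,p):
    K,M=T[n]; return M[:,3],M[:,:3]@np.linalg.solve(K,[*p,1])
def plane(n,p,z):
    o,d=ray(n,p); return o+d*(z-o[2])/d[2]
def A(x,y): return (300+x/5,130+y/5)
def B(x,y): return (245+x/6.6,150+y/6.6)
def proj(n,P):
    K,M=T[n]; c=K@(M[:,:3].T@(np.asarray(P)-M[:,3])); return c[:2]/c[2]
E
python3 - <<'E'
from h import *
np.set_printoptions(precision=4,suppress=True)
c=[plane("top",A(*p),.014) for p in [(77,497),(308,512),(330,85),(107,72)]]
print("corners",*c, "centre",np.mean(c,0))
ax=(c[3]-c[0]+c[2]-c[1]); ay=(c[0]-c[1]+c[3]-c[2]); print("yaw",np.arctan2(ax[1],ax[0]),np.arctan2(-ay[0],ay[1]),"len",np.linalg.norm(ax)/2,np.linalg.norm(ay)/2)
for n,a,b,z in [("bracket top front edge? ",(133,138),(328,150),.125),("plate top front",(145,38),(328,50),.12)]:
    p,q=plane("top",A(*a),z),plane("top",A(*b),z); d=p-q; print(n,p,q,np.linalg.norm(d),np.arctan2(-d[0],d[1]))
p=plane("side",B(82,265),.12);q=plane("side",B(84,70),.12);d=p-q;print("side plate",p,q,np.linalg.norm(d),np.arctan2(-d[0],d[1]))
p=plane("side",B(225,252),.125);q=plane("side",B(225,42),.125);d=p-q;print("side bracket",p,q,np.linalg.norm(d),np.arctan2(-d[0],d[1]))
for n,a,b,z in [("knob top",(214,303),(452,197),.09),("pointer",(128,263),(380,396),.030),("mark",(124,296),(435,411),.028)]:
    print(n,plane("top",A(*a),z),plane("side",B(*b),z))
E
```

```text
corners [ 0.3894 -0.052   0.014 ] [ 0.3855 -0.1681  0.014 ] [ 0.606  -0.1757  0.014 ] [ 0.6084 -0.0606  0.014 ] centre [ 0.4973 -0.1141  0.014 ]
yaw -0.03676682111446036 -0.027251490690514024 len 0.21983934914638376 0.11565051826199965
bracket top front edge?  [ 0.5478 -0.0708  0.125 ] [ 0.5455 -0.1615  0.125 ] 0.09069000131598662 -0.025192703968927522
plate top front [ 0.597  -0.0753  0.12  ] [ 0.5946 -0.1613  0.12  ] 0.08606667765223273 -0.027934111320299833
side plate [ 0.5988 -0.0695  0.12  ] [ 0.5966 -0.1547  0.12  ] 0.08527292319862696 -0.025848290735556514
side bracket [ 0.5522 -0.0659  0.125 ] [ 0.5481 -0.1578  0.125 ] 0.09202122211099183 -0.04406031098637744
knob top [ 0.4776 -0.1127  0.09  ] [ 0.4756 -0.1105  0.09  ]
pointer [ 0.5063 -0.0736  0.03  ] [ 0.5055 -0.0734  0.03  ]
mark [ 0.4898 -0.0721  0.028 ] [ 0.487  -0.0664  0.028 ]
```

The measurements agree with the sizes given:
- Bed about 220 x 116 mm, yaw about -0.03.
- Knob at (0.477,-0.111).
- Pointer about 17 mm short of the mark.

Next I'll work out the shifts.

```bash
cat >> h.py <<'E'
from scipy.spatial.transform import Rotation as Ro
YAW=-0.031
def shift(P):
    from station import status
    s=status.get_state(); R=Ro.from_euler("xyz",s["ee_rot"]).as_matrix()
    return np.round(R.T@(np.array(P)-s["eef_pos"])*1000,1), "turn",np.round(s["ee_rot"][2]-YAW,3)
E
python3 -c "
from h import *
for P in [(.42,.38,.24),(.477,-.111,.24),(.477,-.111,.15)]: print(shift(P))"
```

```text
(array([2.977e+02, 1.927e+02, 1.000e-01]), 'turn', np.float64(-0.251))
(array([489.1, 648.5,   0.8]), 'turn', np.float64(-0.251))
(array([489.1, 648.4,  90.8]), 'turn', np.float64(-0.251))
```

```bash
python3 -m jog '[[1,[60,39,0],0],[1,[120,77,0],0],[1,[179,116,0],0],[1,[238,154,0],0],[1,[298,193,0],0],[1,[321,248,0],-0.1],[1,[345,303,0],-0.2],[1,[369,359,0],-0.251],[1,[393,417,0],-0.251],[1,[417,475,0],-0.251],[1,[441,533,0],-0.251],[1,[465,590,0],-0.251],[1,[489,648,0],-0.251],[1,[489,648,45],-0.251],[1,[489,648,90],-0.251],[1,[489,648,90],-0.251],[1,[489,648,90],-0.251],[1,[489,648,90],-0.251]]'; python3 - <<'E'
from h import *
from station import optics
print(shift((.477,-.111,.071)))
f=optics.grab_frame("side")["color"][:,:,::-1]; cv2.imwrite("pics/s1.png",cv2.resize(f[110:260,230:400],None,fx=3.5,fy=3.5,interpolation=cv2.INTER_CUBIC))
E
```

```text
t: 2.35
eef_pos: [0.4786, -0.1095, 0.1525]
ee_rot: [-3.141, -0.003, -0.03]
force: [0.9, -0.6, 0.8]
width: 0.0876
gripper_force: 0.0
(array([-1.8,  1.6, 81.5]), 'turn', np.float64(0.001))
```

View pics/s1.png

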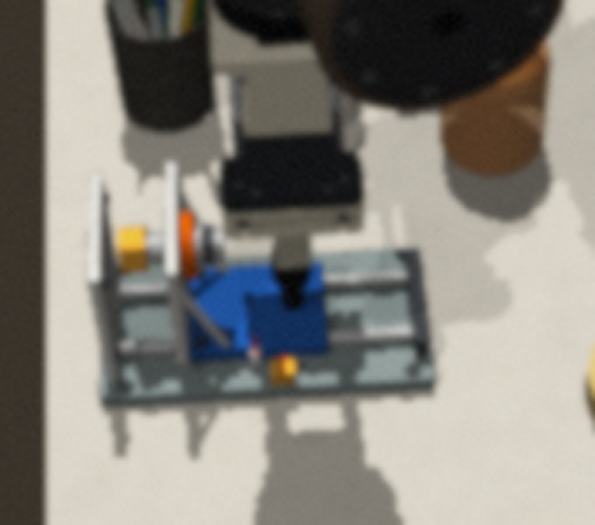

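The gripper hangs over the knob, closing across the slide. The lug (254,350) and index (284,368) stay visible. I'll descend and pinch.

```bash
python3 -m jog '[[1,[-1,1,30],0],[1,[-2,1,60],0],[1,[-2,1,81],0],[1,[-2,1,81],0],[-1,[-2,1,81],0],[-1,[-2,1,81],0],[-1,[-2,1,81],0],[-1,[-2,1,81],0],[-1,[-2,1,81],0]]' 35 && python3 -m jog '[[-1,[-4,0,0],0],[-1,[-8,0,0],0],[-1,[-12,0,0],0],[-1,[-15,0,0],0],[-1,[-15,0,0],0],[-1,[-15,0,0],0]]'; python3 - <<'E'
from h import *
from station import optics
f=optics.grab_frame("side")["color"][:,:,::-1]; cv2.imwrite("pics/s2.png",cv2.resize(f[185:230,270:350],None,fx=10,fy=10,interpolation=cv2.INTER_CUBIC))
E
```

```text
t: 3.52
eef_pos: [0.4753, -0.111, 0.0697]
ee_rot: [-3.142, -0.0, -0.031]
force: [-0.1, -0.1, -1.3]
width: 0.0433
gripper_force: 0.0
t: 4.28
eef_pos: [0.46, -0.1106, 0.0695]
ee_rot: [3.141, 0.0, -0.031]
force: [1.6, -3.1, -3.2]
width: 0.0237
gripper_force: 34.1
```

View pics/s2.png

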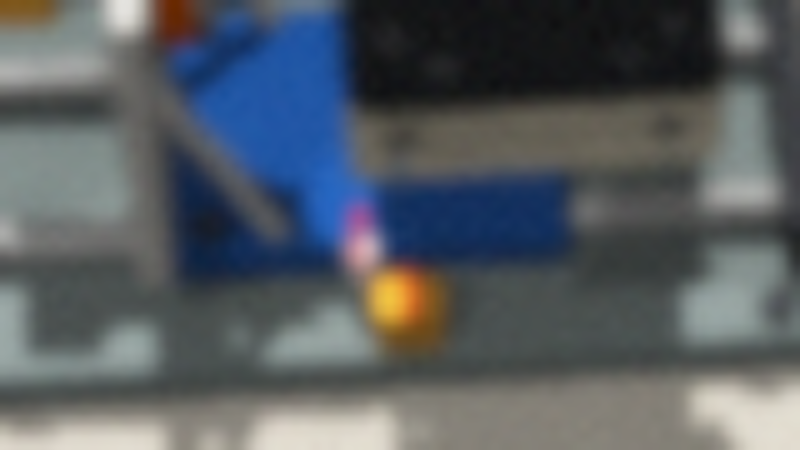

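The carriage has moved, but some of the pull happened before the fingers had closed. The lug line is at about (362,245) in the crop, and the index line is at (410,285).

```bash
python3 - <<'E'
from h import *
f=cv2.imread("pics/s2.png").astype(int)
C=lambda x,y:(270+(x+.5)/10-.5,185+(y+.5)/10-.5)
u=np.array([np.cos(YAW),np.sin(YAW)])
for m in [(405,275),(412,285)]:
  print((plane("side",C(362,245),.03)-plane("side",C(*m),.028))[:2]@u*1000)
# redness
for y in(275,285,295): print([int(f[y,x,2]-f[y,x,1]) for x in range(365,450,8)])
for y in(210,225,240,255): print([int(f[y,x,2]-f[y,x,1]) for x in range(335,390,6)])
E
```

```text
9.453369574262114
10.910818856071776
[27, 34, 41, 51, 65, 73, 70, 52, 31, 16, 6]
[23, 40, 50, 56, 68, 86, 91, 71, 45, 27, 14]
[22, 40, 45, 48, 61, 83, 94, 76, 53, 34, 19]
[-53, -33, 0, 26, 39, 32, 13, -10, -23, -31]
[-45, -18, 20, 49, 63, 53, 30, 2, -16, -29]
[-30, -8, 23, 43, 49, 38, 24, 5, -9, -21]
[-11, 7, 28, 42, 46, 39, 30, 17, 8, 0]
```

```bash
python3 -m jog '[[-1,[-4,0,0],0],[-1,[-8,0,0],0],[-1,[-10,0,0],0],[-1,[-10,0,0],0],[-1,[-10,0,0],0]]'; python3 - <<'E'
from h import *
from station import optics
f=optics.grab_frame("side")["color"][:,:,::-1]; cv2.imwrite("pics/s3.png",cv2.resize(f[185:230,270:350],None,fx=10,fy=10,interpolation=cv2.INTER_CUBIC))
E
```

```text
t: 4.95
eef_pos: [0.4501, -0.1102, 0.0695]
ee_rot: [3.142, 0.0, -0.031]
force: [2.1, -2.7, -3.9]
width: 0.0237
gripper_force: 34.1
```

View pics/s3.png

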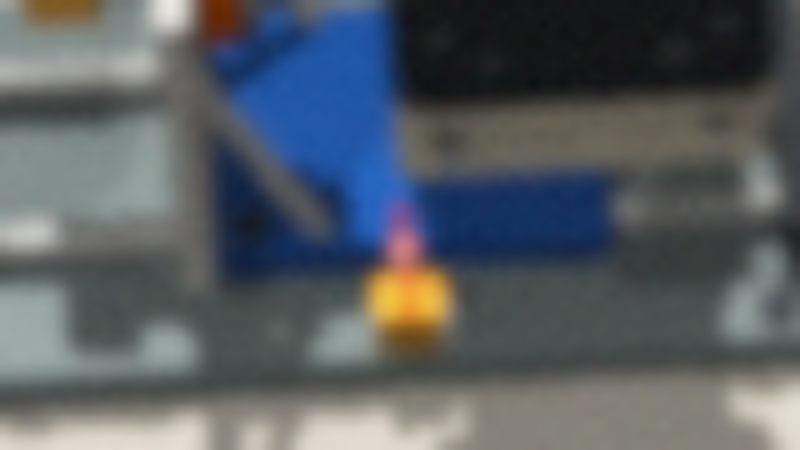

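The red lines now nearly meet, at lug (404,245) and index (409,285). I'll compute what is left and the new bolt position.

```bash
python3 - <<'E'
from h import *
f=cv2.imread("pics/s3.png").astype(int)
C=lambda x,y:(270+(x+.5)/10-.5,185+(y+.5)/10-.5)
u=np.array([np.cos(YAW),np.sin(YAW)])
for y in(275,285,295): print([int(f[y,x,2]-f[y,x,1]) for x in range(365,460,8)])
for y in(210,225,240): print([int(f[y,x,2]-f[y,x,1]) for x in range(380,436,6)])
print((plane("side",C(404,245),.03)-plane("side",C(408,290),.028))[:2]@u*1000)
# bolt in bed frame: yellow blob of side image now, and bracket/plate lines
E
```

```text
[12, 29, 44, 58, 74, 87, 84, 70, 53, 40, 25, 8]
[19, 39, 51, 57, 66, 79, 79, 69, 59, 49, 37, 17]
[20, 40, 44, 47, 59, 71, 71, 61, 54, 51, 40, 19]
[-45, -23, -1, 15, 16, 6, -10, -21, -29, -30]
[-38, -8, 19, 39, 40, 28, 6, -12, -27, -32]
[-16, 16, 43, 64, 67, 62, 43, 21, -6, -22]
0.27881904390115253
```

```bash
python3 -m jog '[[1,[0,0,0],0],[1,[0,0,0],0],[1,[0,0,0],0],[1,[0,0,-40],0],[1,[0,0,-85],0],[1,[-35,0,-120],0],[1,[-60,0,-120],0],[1,[-60,0,-120],0],[1,[-60,0,-120],0]]'; python3 - <<'E'
from h import *
from station import optics
a=optics.grab_frame("top")["color"][:,:,::-1]; b=optics.grab_frame("side")["color"][:,:,::-1]
cv2.imwrite("pics/t4.png",a);cv2.imwrite("pics/s4.png",b)
a=cv2.resize(a[130:195,310:380],None,fx=5.5,fy=5.5,interpolation=cv2.INTER_CUBIC);b=cv2.resize(b[155:220,250:322],None,fx=5.5,fy=5.5,interpolation=cv2.INTER_CUBIC)
h=max(a.shape[0],b.shape[0]);cv2.imwrite("pics/c4.png",np.hstack([a,b]))
print(a.shape,b.shape)
E
```

```text
t: 6.12
eef_pos: [0.3906, -0.1083, 0.1898]
ee_rot: [-3.142, -0.001, -0.03]
force: [0.2, 0.7, 0.7]
width: 0.0878
gripper_force: 0.0
(358, 385, 3) (358, 396, 3)
```

View pics/c4.png

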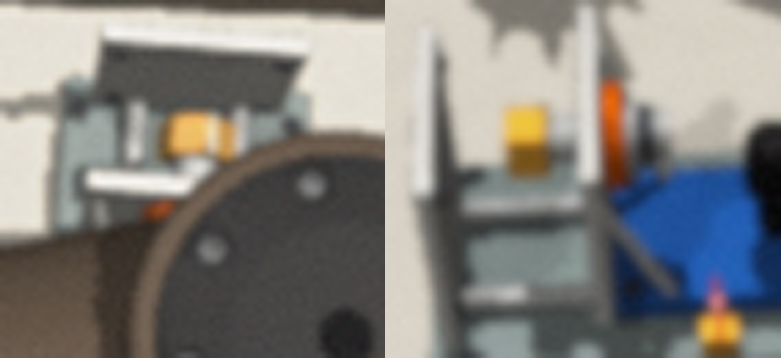

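The lines still meet after release (side crop, 718,290). The bolt head is visible in both views: top crop (163–236, 112–158), side crop (505–550, 105–175).

```bash
python3 - <<'E'
from h import *
np.set_printoptions(precision=4,suppress=True)
a=lambda x,y:(310+(x+.5)/5.5-.5,130+(y+.5)/5.5-.5)
b=lambda x,y:(250+(x-385+.5)/5.5-.5,155+(y+.5)/5.5-.5)
pt,ps=a(199,135),b(527,140)
o1,d1=ray("top",pt);o2,d2=ray("side",ps)
t=np.linalg.lstsq(np.c_[d1,-d2],o2-o1,rcond=None)[0];p,q=o1+d1*t[0],o2+d2*t[1]
print("tri",(p+q)/2,"gap",np.linalg.norm(p-q),"plane",plane("top",pt,.095),plane("side",ps,.095))
for n,u,v,z in [("plate mid",(437,35),(437,195),.12),("brk front",(600,10),(600,185),.125),("brk back",(580,10),(580,185),.125)]:
    P,Q=plane("side",b(*u),z),plane("side",b(*v),z);print(n,(P+Q)/2)
for x,y in ((104,45),(307,56)): print("plate top front",plane("top",a(x,y),.12))
for x,y in ((85,170),(85,190)): print("brk",plane("top",a(x,y),.125))
M=proj("top",(.56,-.1145,.095)),proj("side",(.56,-.1145,.095));print(M,pt,ps)
E
```

```text
tri [ 0.563  -0.117   0.0937] gap 0.004754387805794163 plane [ 0.5651 -0.1175  0.095 ] [ 0.5607 -0.1148  0.095 ]
plate mid [ 0.5945 -0.1114  0.12  ]
brk front [ 0.5293 -0.1095  0.125 ]
brk back [ 0.5372 -0.1103  0.125 ]
plate top front [ 0.5966 -0.0741  0.12  ]
plate top front [ 0.5952 -0.1609  0.12  ]
brk [ 0.5408 -0.0674  0.125 ]
brk [ 0.5322 -0.0677  0.125 ]
(array([344.4866, 156.1553]), array([275.7222, 180.1043])) (345.77272727272725, 154.13636363636363) (275.40909090909093, 180.04545454545456)
```

```bash
python3 -c "
from h import *
for P in [(.561,-.115,.19),(.561,-.115,.091)]: print(shift(P))"
```

```text
(array([170.4,   1.4,  -0.7]), 'turn', np.float64(0.0))
(array([170.5,   1.4,  98.3]), 'turn', np.float64(0.0))
```

```bash
python3 -m jog '[[0.1,[55,0,0],0],[0.1,[110,1,0],0],[0.1,[150,1,0],0],[0.1,[170,1,0],0],[0.1,[170,1,0],0],[0.1,[170,1,30],0],[0.1,[170,1,60],0],[0.1,[170,1,85],0],[0.1,[170,1,98],0],[0.1,[170,1,98],0],[0.1,[170,1,98],0]]' 20; python3 -m jog '[[0,[0,0,0],0],[0,[0,1,0],0],[0,[0,2,0],0],[0,[0,2,0],0],[0,[0,2,0],0]]'
```

```text
t: 7.6
eef_pos: [0.5607, -0.1146, 0.0925]
ee_rot: [3.142, -0.001, -0.031]
force: [-0.8, 0.5, 0.6]
width: 0.0484
gripper_force: 0.0
t: 8.22
eef_pos: [0.5601, -0.1167, 0.0916]
ee_rot: [-3.142, -0.0, -0.031]
force: [0.0, -0.0, 0.2]
width: 0.0437
gripper_force: 0.0
```

```bash
python3 -m jog '[[0,[0,1,0],0],[0,[0,2,0],0],[0,[0,2,0],0],[0,[0,2,0],0]]'; python3 -m jog '[[0,[0,1,0],0],[0,[0,1,0],0],[0,[0,1,0],0]]';python3 -m jog '[[0,[0,1,0],0],[0,[0,1,0],0],[0,[0,1,0],0]]'
```

```text
t: 8.72
eef_pos: [0.56, -0.1186, 0.0916]
ee_rot: [-3.142, -0.0, -0.031]
force: [0.3, 0.8, 0.4]
width: 0.0436
gripper_force: 0.0
t: 9.1
eef_pos: [0.56, -0.1195, 0.0915]
ee_rot: [-3.141, -0.0, -0.031]
force: [-0.3, 0.7, 0.5]
width: 0.044
gripper_force: 1.0
t: 9.48
eef_pos: [0.56, -0.1198, 0.0914]
ee_rot: [-3.141, -0.0, -0.031]
force: [0.3, 7.0, -1.1]
width: 0.0442
gripper_force: 3.3
```

Contact comes at TCP y ≈ -0.1195, which puts the bolt centre at y ≈ -0.1145, as expected. Now I'll roll the flat down with that finger.

```bash
python3 -m jog '[[0,[0,0,1.5],0],[0,[0,0.5,3],0],[0,[0,1,4.5],0],[0,[0,1.5,6],0],[0,[0,1.5,6],0],[0,[0,1.5,6],0]]'
```

```text
t: 10.22
eef_pos: [0.5601, -0.1213, 0.0859]
ee_rot: [-3.141, -0.001, -0.031]
force: [-0.5, 6.9, 3.7]
width: 0.0438
gripper_force: 3.4
```

```bash
python3 -m jog '[[-0.045,[0,-0.3,0],0],[-0.09,[0,-1.2,0],0],[-0.136,[0,-2.2,0],0],[-0.18,[0,-3.2,0],0],[-0.227,[0,-4.2,0],0],[-0.273,[0,-5.2,0],0],[-0.3,[0,-6,0],0],[-1,[0,-6.4,0],0],[-1,[0,-6.4,0],0],[-1,[0,-6.4,0],0]]'; python3 -m jog '[[-1,[0,0,0],0],[-1,[0,0,0],0],[-1,[0,0,0],0],[-1,[0,0,0],0],[-1,[0,0,0],0]]' 45
```

```text
t: 11.48
eef_pos: [0.5603, -0.1145, 0.0859]
ee_rot: [-3.14, -0.001, -0.03]
force: [-1.2, 10.2, 3.8]
width: 0.0297
gripper_force: 20.0
t: 12.1
eef_pos: [0.5603, -0.1145, 0.0859]
ee_rot: [-3.14, -0.001, -0.03]
force: [-1.7, 9.6, 4.3]
width: 0.0293
gripper_force: 45.0
```

Width is 29.3 mm, so it holds the flats squarely (corner contact would read about 34). One look to confirm carriage and stripe.

```bash
python3 - <<'E'
from h import *
from station import optics
f=optics.grab_frame("side")["color"][:,:,::-1]; cv2.imwrite("pics/s5.png",cv2.resize(f[150:225,250:350],None,fx=8,fy=8,interpolation=cv2.INTER_CUBIC))
E
```

```text
(no output)
```

View pics/s5.png

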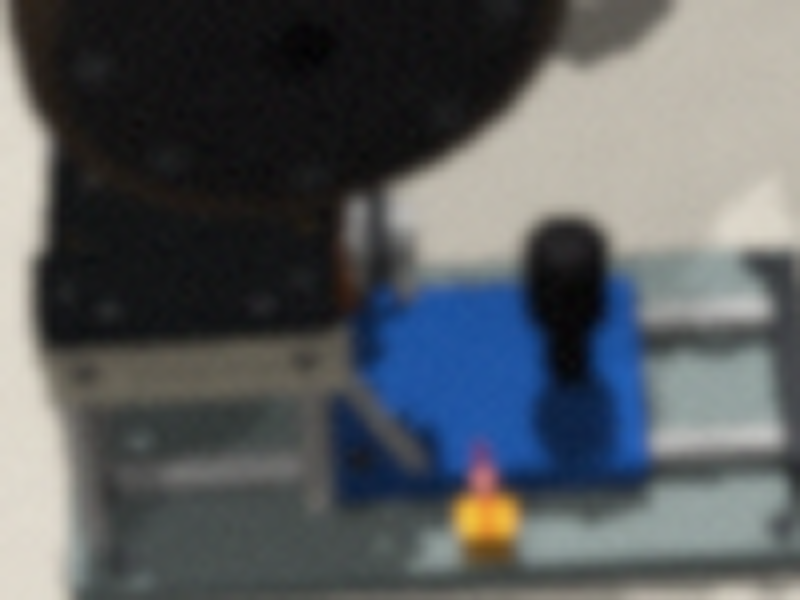

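The lug line (484,480) still meets the index line (487,515). The head is hidden under the gripper, but the width shows the flats are upright, so I'm handing in.

```bash
python3 -c "
from station import order,status
print(status.get_state()['width'],order.job_done())"
```

```text
the job is handed in; nothing more can be done
0.029430154306896036 None
```

The job is handed in, with no verdict returned: the carriage stands at the index, red lines meeting within about 1 mm, and the bolt head is held by its flats at 45 N. A jaw width of 29.4 mm means the flats are upright; the gripper hid the stripe, so I couldn't see it directly.

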